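# Reset and lock the airbrush air regulator

## Robot

A 6-joint arm with a two-finger parallel gripper is mounted at the origin on the work surface; the furniture and walls round the work are solid. World frame = base frame: x ahead of the robot, y to its left, z up, the work surface at z = 0. Lengths are in mm, angles in degrees, forces in N, time in s.
With the tool pointing down it reaches from about 300 to 850 mm from the base axis. Payload 4.2 kg.
Tool frame: the origin (TCP) lies at the very end of the fingers, on their centre line; the grasp point (between the pads) lies 19 mm behind it; z points along the fingers, y is the direction in which the jaws open and shut (so a half turn about z gives the same grasp; the last joint's range is limited). The gripper opens to 91 mm and grips with 3 to 60 N. Pads are 32 mm wide; open, the fingers measure 118 mm over their backs; the gripper's body (76 mm by 178 mm) begins 60 mm behind the grasp point.
Start: joints at [-72.708, 18.312, 89.639, -0, 72.044, -1.146], TCP at [181.861, -545.499, 213.976] pointing down, gripper open.
Joint ranges: [-177.97, 177.97], [-48.28, 115.42], [12.27, 149.76], [-77.06, 257.06], [2.81, 150.46], [-146.56, 146.56]. Speed limits (degrees/s): [147.25, 147.25, 180, 180, 180, 180].

## Interface

Orientations are given as [roll, pitch, yaw] about the fixed x, y, z axes, in that order (R = Rz(yaw) Ry(pitch) Rx(roll)).
In Python, from station import r gives the robot as it stands. Calls block until the motion is done:
- r.movep(position, orientation): joint-space move of the TCP to a pose.
- r.move_linear(position, ori=None, rate=150): straight line of the TCP; ori=None keeps the orientation; rate is the mean speed in mm/s.
- r.move_joints(angles): joint-space move.
- r.gripper_to(opening, f_grip=None): finger opening in mm; f_grip is the grip in N (None keeps the last); returns when the fingers have stopped.
- r.sleep(seconds).
- r.inverse_kinematics(position, orientation): joint angles nearest the present ones, or None.
- r.sense(): the state.
- r.read_camera(name): name is "side" or "top"; returns the picture (384x512x3 uint8, red, green, blue); there is no depth.
- r.get_calibration(name): a dict with "camera_matrix" (3x3 intrinsics, pixels), "k1" (the pictures are not rectified: a ray, as slopes to the right and down, at radius r is drawn at 1 + k1 r^2 times it, then the intrinsics apply), "R" (3x3) and "t" (3): a world point X has camera coordinates R X + t. Camera axes: x right, y down, z forward; pixel columns grow to the right and rows downward; lengths in mm; the calibration is good to about 2 mm. A picture is of the moment at which its call begins. get_calibration takes no time and is no camera call.
A pose or a line that the arm cannot do raises r.PlanningError and nothing moves.
- r.hand_in(): hands the job in, once; it reports no verdict.
The state is a dict: "time_s": time; "joints": joint angles; "dq": joint speeds; "joint_torque": joint torques, N m; "eef_pos": TCP position; "eef_rot": TCP orientation; "wrist_force": force on the tool from outside, world axes, zero at the start; "torque": the same for the moment, N m; "width": finger opening in mm.
Only numpy, scipy, OpenCV 4.12 (cv2) and the standard library are available. Lean on these libraries where they do the work, as an engineer would, in place of code of your own. Each camera call takes 0.05 s, during which the arm holds its last target. There are 200 camera calls.

## Task

The airbrush's bench air regulator is still locked at the last job's pressure. Swing its lock lever right open, turn the knob clockwise until its pointer lines up with the brass setting clip on the dial's rim, then swing the lever back fully to its locked stop, with the pointer still on the clip. Leave the clip where it is, and do not disturb the airbrush, the cup and the loose bottle beside the regulator.

Things in the scene. Friction and masses are not known exactly. Their poses are not given: they have to be found in the camera images.
- regulator: Grey air regulator with clear bowl on an upright bracket, fixed to the table by a 110 x 140 x 8 mm base plate. Origin: centre of the plate's underside, on the vertical axis shared by knob, dial and lock collar; z up. 55 mm gauge on its -x face (60 mm from the axis, top 136 mm up; its needle follows the knob); outlet coupler 64 mm to -y at height 106 mm; lock lever on the +y side.
- knob_top (a point): Centre of the top of the black fluted round knob, on the axis, 195 mm above the table. Grip it on the cylinder 52 mm in diameter, 159 to 194 mm up. Under that a skirt 72 mm in diameter (154 to 158 mm up) carries the pointer rib (top at 161 mm): keep fingertips above it. Below is the fixed aluminium dial plate, 104 mm in diameter, top at 153 mm, engraved every 12 degrees.
- knob_pointer (a point): Point 45 mm from the axis in the direction of the knob's pointer (a plain aluminium rib on the skirt that points outward; a dark line on the knob's pale cap points the same way), 158 mm above the table. Turns with the knob.
- clip_mark (a point): Point 45 mm from the axis in the direction of the brass setting clip, 158 mm above the table. The clip is a small brass block, 12 mm wide, gripping the dial plate's rim from 43 to 62 mm off the axis, up to 156 mm above the table; its nose points inward. It is stiff and is not to be moved.
- knob (a joint): Knob angle in rad, 0 at the start of the scale, growing clockwise seen from above, range 0 to 4.6. Turns with about 0.1 N m; it is only to be turned while the lock lever is open.
- setting_clip (a joint): Angle of the setting clip in rad, on the same scale as the knob: the pointer is exactly on the clip when both are equal.
- lock_lever (a joint): Lock collar (dark ring under the dial plate, it clamps the setting) and its lever, turning on the regulator's axis, rad: 0 = locked stop (lever over the bold line of the stop sector), growing anticlockwise seen from above to 1.047 = open stop (fine line). Stays where it is left; needs about 3 N at the grip.
- lever_grip (a point): Middle of the upright black grip at the end of the lock lever: a cylinder 18 mm in diameter, from 148 to 186 mm above the table, 105 mm from the regulator's axis; this point is 167 mm above the table. The flat lever under it (12 mm wide, top at 146 mm) runs back to the collar.
- airbrush: Airbrush lying on the table, 142 mm long, 16 mm high, loose. Bystander.
- colour_cup: Open round plastic cup of colour, 110 mm in diameter, 49 mm high, loose; origin at the centre of its underside. Bystander.
- loose_bottle: Colour bottle standing beside the tray of bottles, 46 mm in diameter, 156 mm tall, loose; origin at the centre of its underside. Bystander.

How it is judged:
By the outcome, as a careful person would: the job done as asked, in the order asked, and still so for the second after the job is handed in, with the robot touching nothing.
It also fails if it takes over 64 s, if anything falls off the work surface, if the arm or the gripper's body presses on something with over 40 N, if the wrist force passes 120 N, or if a joint passes its speed limit or range.

## Working session

There is one attempt and no reset: what is moved stays moved. The work goes in short steps, each a Python script; the robot and the scene stay as the last script left them, time stands still between calls to the robot, and variables do not carry over. Pictures are saved under pics/ and viewed, about 8 in all and at most 12, crops included, and the job is handed in when it is done.

```bash
ls; mkdir -p pics
python3 - <<'E'
from station import r
import cv2,numpy as np
for n in("side","top"):
    im=r.read_camera(n); cv2.imwrite(f"pics/{n}0.png",im[:,:,::-1]); c=r.get_calibration(n); print(n,c)
a=[cv2.imread(f"pics/{n}0.png") for n in("side","top")]
s=r.sense();print(s["time_s"],s["eef_rot"],s["width"])
E
```

```text
pics
side {'camera_matrix': array([[453.85550805,   0.        , 256.65147412],
       [  0.        , 453.85550805, 191.51844338],
       [  0.        ,   0.        ,   1.        ]]), 'k1': 0.056253949538639596, 'R': array([[-0.84875618,  0.5287738 , -0.00334944],
       [ 0.34260682,  0.54508512, -0.76518153],
       [-0.40278221, -0.65060009, -0.64380588]]), 't': array([ 380.92941624,  -65.88243739, 1295.09906954])}
top {'camera_matrix': array([[410.28717508,   0.        , 262.30874926],
       [  0.        , 410.28717508, 190.36095507],
       [  0.        ,   0.        ,   1.        ]]), 'k1': -0.12171430917474195, 'R': array([[-0.3496527 , -0.93686282,  0.00557235],
       [-0.74642702,  0.2749745 , -0.60599977],
       [ 0.5662064 , -0.21604881, -0.7954453 ]]), 't': array([179.3282646 , 416.88701399, 699.61036617])}
0.1 [-1.79908021e+02 -1.11397232e-03  1.84367210e+01] 91.26225882624804
```

View pics/side0.png

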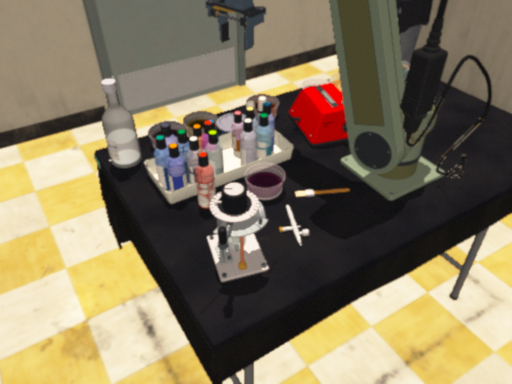

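View pics/top0.png

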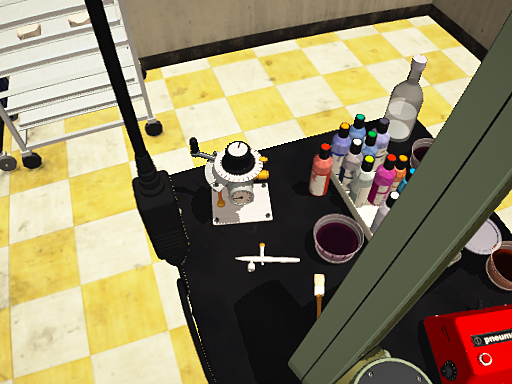

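Side view: regulator at about (237,230), knob (234,195), grip about (222,235). Top view: knob at (238,155), grip (194,145), with a brass object near (264,160). I'll zoom both views.

Run:
```python
import cv2,numpy as np
a=cv2.imread("pics/top0.png")[130:230,180:280]; b=cv2.imread("pics/side0.png")[175:285,195:285]
f=lambda i,s:cv2.resize(i,None,fx=s,fy=s,interpolation=cv2.INTER_CUBIC)
A=f(a,4.4);B=f(b,4);
o=np.zeros((440,800,3),np.uint8);o[:,:440]=A;o[:,440:800]=B
cv2.imwrite("pics/z0.png",o)
```

```text
(no output)
```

View pics/z0.png

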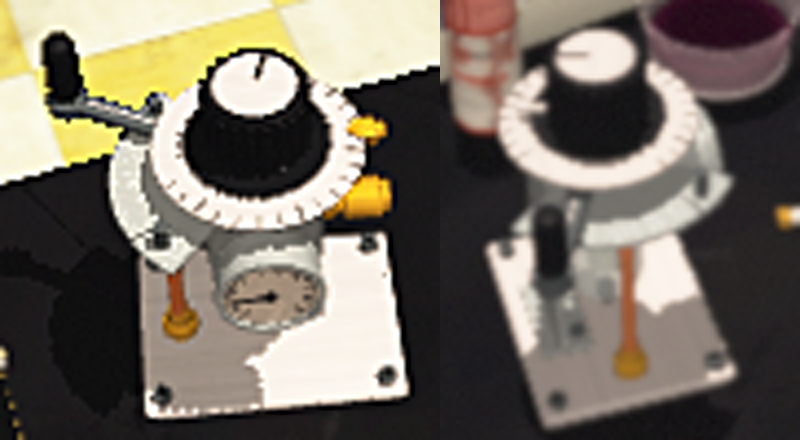

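```bash
cat > h.py <<'E'
import numpy as np,cv2
from station import r
def ray(n,p):
    c=r.get_calibration(n);K=c["camera_matrix"];k=c["k1"]
    d=(np.array(p,float)-K[:2,2])/K[0,0];u=d.copy()
    for _ in range(30):u=d/(1+k*(u@u))
    return -c["R"].T@c["t"],c["R"].T@np.append(u,1)
def plane(n,p,z):
    o,d=ray(n,p);return o+d*(z-o[2])/d[2]
def tri(p,q):
    o,d=ray("side",p);o2,d2=ray("top",q)
    s=np.linalg.lstsq(np.c_[d,-d2],o2-o,rcond=None)[0]
    a,b=o+d*s[0],o2+d2*s[1];return (a+b)/2,np.linalg.norm(a-b)
def proj(n,X):
    c=r.get_calibration(n);x=c["R"]@np.array(X,float)+c["t"];u=x[:2]/x[2]
    return c["camera_matrix"][0,0]*u*(1+c["k1"]*(u@u))+c["camera_matrix"][:2,2]
E
python3 - <<'E'
from h import *
np.set_printoptions(precision=1,suppress=True)
T=lambda x,y:(180+(x+.5)/4.4-.5,130+(y+.5)/4.4-.5)
S=lambda x,y:(195+(x-439.5)/4-.5,175+(y+.5)/4-.5)
print("knob",tri(S(595,55),T(254,84)),plane("top",T(254,84),195),plane("side",S(595,55),195))
ax=(plane("top",T(254,84),195)+plane("side",S(595,55),195))/2
print("grip top",tri(S(548,212),T(60,42)),plane("top",T(60,40),186),plane("side",S(548,212),186))
for n,p in[("T",(162,395)),("T",(387,375)),("T",(368,243)),("T",(157,240))]:print("screw T",plane("top",T(*p),8))
for p in[(558,398),(715,366),(508,245)]:print("screw S",plane("side",S(*p),8))
A=lambda a,b:np.degrees(np.arctan2(*(b-a)[:2][::-1]))
print("line T",A(plane("top",T(258,78),195),plane("top",T(264,55),195)))
print("line S",A(plane("side",S(588,54),195),plane("side",S(556,54),195)), "rib S",plane("side",S(535,105),160),A(ax,plane("side",S(535,105),160)))
c=plane("top",T(370,128),155);print("clip",c,np.linalg.norm((c-ax)[:2]),A(ax,c))
E
```

```text
knob (array([533. ,  47.7, 194.3]), np.float64(1.299641440712802)) [531.8  48.4 195. ] [533.5  47.6 195. ]
grip top (array([602.5, 124.2, 182.8]), np.float64(1.2398212697378928)) [600.1 124.7 186. ] [604.  126.3 186. ]
screw T [504.6 117.2   8. ]
screw T [475.4   0.9   8. ]
screw T [562.6 -21.    8. ]
screw T [605.8  89.9   8. ]
screw S [589.8  92.1   8. ]
screw S [505.1 118.6   8. ]
screw S [559.1 -25.6   8. ]
line T -29.200466788417117
line S -32.14959697931779 rib S [560.4  29.1 160. ] -34.31093570803283
clip [521.   -5.3 155. ] 54.52927868815232 -102.36552772202838
```

Two views agree on the axis at (532.8, 47.9), with heights 194 against 195. The lever grip is at radius 104, direction about 47.5°. The pointer is at about -31° and the clip at about -102° (radius 54.5, as specified), so the turn is about 70° clockwise. Next I check obstacles and IK.

Run:
```python
from h import *
np.set_printoptions(precision=1,suppress=True)
print("tall bottle top",tri((108,82),(419,58)),"red cap",tri((203,155),(325,147)), "base",plane("side",(125,162),0))
print("coupler px",proj("top",[532.8+64*np.cos(np.radians(-104)),47.9+64*np.sin(np.radians(-104)),106]))
for f in(47.5,77,108):
    a=np.radians(f);print(f,r.inverse_kinematics([532.8+105*np.cos(a),47.9+105*np.sin(a),153],[180,0,f]))
for y in(85,5):print(r.inverse_kinematics([532.8,47.9,166],[180,0,y]))
print(r.inverse_kinematics([595,110,300],[180,0,47.5]))
```

```text
tall bottle top (array([ 622.1, -440.3,  245.4]), np.float64(0.1339849202209575)) red cap (array([ 509. , -144.7,  152.7]), np.float64(0.22296760680311087)) base [ 629.5 -431.8    0. ]
coupler px [267.9 173.5]
47.5 [10.7 24.4 89.2 -0.  66.3 53.2]
77 [14.  21.  94.8 -0.  64.2 27. ]
108 [ 15.2  16.3 101.9  -0.   61.7  -2.8]
[ 3.9 16.8 99.2 -0.  64.   8.9]
[ 3.9 16.8 99.2 -0.  64.  88.9]
[ 9.4 19.  76.5 -0.  84.6 51.9]
```

```bash
cat >> h.py <<'E'
AX=np.array([532.8,47.9])
def arc(f,z,R=105):
    a=np.radians(f);return [AX[0]+R*np.cos(a),AX[1]+R*np.sin(a),z]
def tang(f):
    w=np.array(r.sense()["wrist_force"]);a=np.radians(f);return w[0]*-np.sin(a)+w[1]*np.cos(a)
def swing(f,sgn,end,lim=14,fstop=12):
    """push lever on an arc until tangential force says it is on its stop"""
    while True:
        step=8 if (end-f)*sgn>10 else 1
        f+=sgn*step
        r.move_linear(arc(f,153),[180,0,f],rate=70 if step>1 else 30)
        t=tang(f);print(round(f,1),round(t,1),r.sense()["wrist_force"].round(1) if hasattr(r.sense()["wrist_force"],"round") else "")
        if step==1 and abs(t)>fstop or abs(t)>40:break
        if (f-end)*sgn>8:break
    return f
E
python3 - <<'E'
from h import *
p=r.sense()["eef_pos"]
r.move_linear([p[0],p[1],330],rate=250)
r.movep(arc(47.5,300),[180,0,47.5]);r.gripper_to(46)
r.move_linear(arc(47.5,200),rate=200)
cv2.imwrite("pics/a1.png",np.hstack([cv2.resize(r.read_camera("side")[130:280,150:300],(400,400)),cv2.resize(r.read_camera("top")[70:220,150:300],(400,400))])[:,:,::-1])
print(r.sense()["time_s"],r.sense()["wrist_force"])
E
```

```text
5.0833 [ 0.50581062 -0.19855225 -0.63275169]
```

View pics/a1.png

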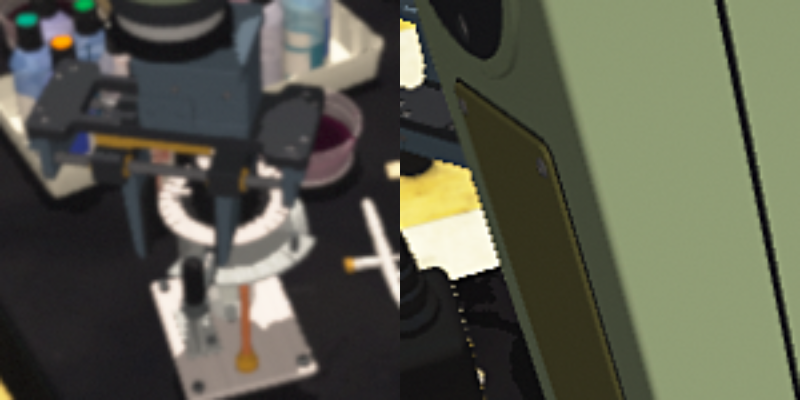

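The side view shows the fingertips at (145,250) and (225,255), straddling the grip top at (193,262). The top view is blocked by the arm. I'll descend and swing.

Run:
```python
from h import *
r.move_linear(arc(47.5,153),rate=120)
print(r.sense()["wrist_force"])
r.gripper_to(23,10)
print(r.sense()["width"],r.sense()["wrist_force"])
f=swing(47.5,1,107.5)
print(r.sense()["time_s"],f)
```

```text
[ 0.73865637 -0.87570261  0.18874507]
23.0692013075759 [ 0.30739711 -0.46127943  0.65548557]
55.5 -0.9 [ 0.9 -0.3  0.7]
63.5 0.3 [ 0.1  0.9 -0.6]
71.5 -0.4 [ 0.3 -0.5 -0.2]
79.5 -0.5 [ 0.5 -0.  -0.2]
87.5 0.2 [-0.2  0.1 -0.3]
95.5 -0.0 [ 0.1 -0.3 -0.2]
103.5 -0.1 [-0.1  0.6  0. ]
104.5 -1.7 [ 1.7  0.  -0.7]
105.5 -2.0 [ 2.1 -0.4 -1.2]
106.5 -2.1 [ 2.5 -0.8 -1.1]
107.5 -3.2 [ 3.5 -0.3 -1. ]
108.5 -7.9 [ 8.2  0.4 -4.8]
109.5 -12.1 [12.1  2.1 -7.8]
10.1833 109.5
```

Run:
```python
from h import *
r.move_linear(arc(106.5,153),[180,0,106.5],rate=40)
r.gripper_to(46); r.move_linear(arc(106.5,225),rate=200)
r.gripper_to(75)
r.movep([*AX,225],[180,0,85]); r.move_linear([*AX,167],rate=120)
print(r.sense()["wrist_force"])
r.gripper_to(45,20); print(r.sense()["width"],r.sense()["wrist_force"])
for y in (60,40,17):
    r.move_linear([*AX,167],[180,0,y],rate=60); s=r.sense(); print(y,s["eef_rot"],s["wrist_force"],s["torque"],s["width"],s["time_s"])
r.gripper_to(75); r.move_linear([*AX,260],rate=200)
q=np.array(r.sense()["joints"]);q[0]=-60;r.move_joints(q)
a=r.read_camera("top")[:,:,::-1];b=r.read_camera("side")[:,:,::-1];cv2.imwrite("pics/top2.png",a);cv2.imwrite("pics/side2.png",b)
f=lambda i,s:cv2.resize(i,None,fx=s,fy=s,interpolation=cv2.INTER_CUBIC)
o=np.zeros((560,800,3),np.uint8);o[:,:]=0;A=f(a[130:210,185:275],5);B=f(b[175:255,200:270],5);o[:400,:450]=A;o[:400,450:800]=B
cv2.imwrite("pics/z2.png",o[:400]);print(r.sense()["time_s"])
```

```text
[-0.29959984 -0.85576915  0.31542685]
51.51028945309709 [-1.95418945  0.71111363  4.26959563]
60 [-1.79932035e+02  7.37504317e-03  5.99573021e+01] [-4.29970096  0.60547768  5.11795564] [ 0.12841096  0.69382794 -0.07585974] 51.83382567108176 14.35
40 [-1.79905492e+02  3.76256793e-02  3.99536339e+01] [-5.36935533  0.99491551  6.03563191] [ 0.2160735   0.73077431 -0.08310242] 51.504213651404115 14.85
17 [-1.79892097e+02  8.44658451e-02  1.69491793e+01] [-5.00208648  2.64738954  6.63955315] [ 0.26737227  0.81570647 -0.11129398] 51.328511064399066 15.4
18.7
```

View pics/z2.png

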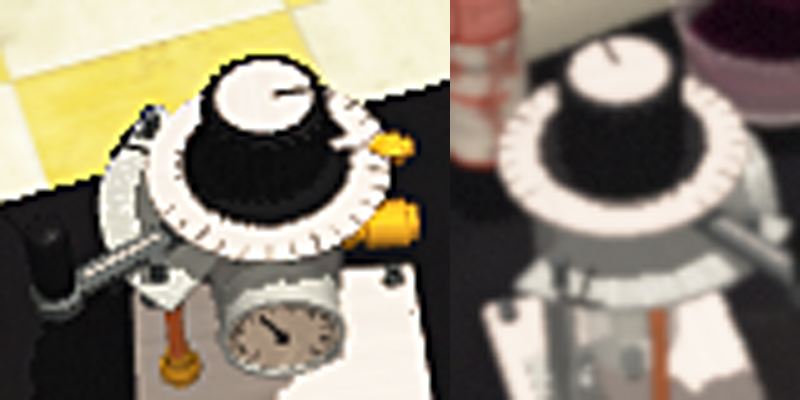

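The lever is open with the grip at (50,260), and the pointer rib at about (345,143) is near the clip at (395,147). I'll measure that more closely.

```bash
cat >> h.py <<'E'
def ang(X):return np.degrees(np.arctan2(X[1]-AX[1],X[0]-AX[0]))
def clip(im):
    hsv=cv2.cvtColor(im,cv2.COLOR_BGR2HSV)
    m=cv2.inRange(hsv,(12,130,90),(32,255,255));m[:150]=0;m[168:]=0;m[:,:250]=0;m[:,280:]=0
    n,l,st,c=cv2.connectedComponentsWithStats(m);k=1+np.argmax(st[1:,4]);return c[k],st[k],m
E
python3 - <<'E'
from h import *
np.set_printoptions(precision=1,suppress=True)
for n in("top0","top2"):
    im=cv2.imread(f"pics/{n}.png");c,st,m=clip(im);X=plane("top",c,154)
    print(n,c,st,X,np.hypot(*(X[:2]-AX)),ang(X))
o=cv2.resize(cv2.imread("pics/top2.png")[137:172,224:274],None,fx=16,fy=16,interpolation=cv2.INTER_NEAREST)
for A in (-98,-102,-106):
    a=np.radians(A);P=[(proj("top",[AX[0]+R*np.cos(a),AX[1]+R*np.sin(a),z])-[224,137]+.5)*16 for R,z in((30,160),(60,157))]
    cv2.line(o,*[tuple(int(v) for v in p) for p in P],(0,0,255) if A==-102 else (255,0,0),1)
cv2.imwrite("pics/z3.png",o)
E
```

```text
top0 [263.4 158.8] [259 156   9   7  39] [521.8  -4.9 154. ] 53.89657961238086 -101.7743419760525
top2 [263.4 158.8] [259 156   9   7  39] [521.8  -4.9 154. ] 53.89657961238086 -101.7743419760525
```

View pics/z3.png

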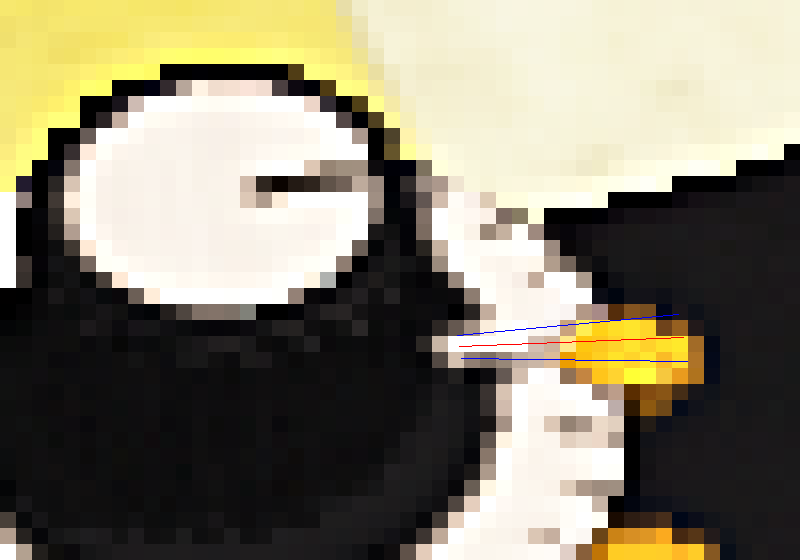

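```bash
cat >> h.py <<'E'
def capang(n,im):
    """direction of the dark line on the cap, about the cap's centre, both in this view"""
    g=cv2.cvtColor(im,cv2.COLOR_BGR2GRAY).astype(float)
    c=proj(n,[*AX,195]);ys,xs=np.mgrid[int(c[1])-14:int(c[1])+15,int(c[0])-16:int(c[0])+17]
    P=np.array([plane(n,(x,y),195)[:2] for x,y in zip(xs.ravel(),ys.ravel())]);v=g[ys,xs].ravel()
    C=AX.copy()
    for _ in range(5):   # bright-disc centre
        k=np.hypot(*(P-C).T)<30
        hull=cv2.convexHull(P[k&(v>150)&(np.hypot(*(P-C).T)<25)].astype(np.float32))
        (cx,cy),_,_=cv2.fitEllipse(hull);C=np.array([cx,cy])
    d=P-C;R=np.hypot(*d.T);k=(R<17);w=np.clip(np.median(v[k])-25-v[k],0,None)
    m=(w[:,None]*d[k]).sum(0)/w.sum();D=d[k]-m;l,V=np.linalg.eigh((w[:,None]*D).T@D);p=V[:,1]*np.sign(V[:,1]@m)
    A=lambda q:np.degrees(np.arctan2(q[1],q[0]))
    return C,np.hypot(*m),A(m),A(p)
E
python3 - <<'E'
from h import *
np.set_printoptions(precision=1,suppress=True)
for n in("top","side"):
  for k in"02":print(n,k,capang(n,cv2.imread(f"pics/{n}{k}.png")))
im=cv2.imread("pics/top2.png")
print(im[155:164,250:269,1]);print(im[155:164,250:269,0])
E
```

```text
top 0 (array([538.7,  46. ]), np.float64(9.999049345791677), np.float64(-20.950217005723786), np.float64(66.44320229180012))
top 2 (array([538.7,  46. ]), np.float64(7.951150901375696), np.float64(-34.55610809160609), np.float64(34.527198262848486))
side 0 (array([533.5,  47.9]), np.float64(10.508171756467489), np.float64(-37.14903071895389), np.float64(-30.86307145381107))Traceback (most recent call last):
  File "<stdin>", line 4, in <module>
  File "h.py", line 41, in capang
    P=np.array([plane(n,(x,y),195)[:2] for x,y in zip(xs.ravel(),ys.ravel())]);v=g[ys,xs].ravel()
                ~~~~~^^^^^^^^^^^^^
  File "h.py", line 9, in plane
    o,d=ray(n,p);return o+d*(z-o[2])/d[2]
        ~~~^^^^^
  File "h.py", line 4, in ray
    c=r.get_calibration(n);K=c["camera_matrix"];k=c["k1"]
ValueError: time passes only in moves, steps and waits
```

```bash
python3 - <<'E'
s=open("h.py").read()
i=s.index("    C=AX.copy()");j=s.index("    d=P-C;R")
s=s[:i]+'    C=dict(top=np.array([531.8,48.4]),side=np.array([533.5,47.7]))[n]\n'+s[j:]
s=s.replace("R<17","R<15.5")
s=s.replace('r.get_calibration(n)','CAL[n]').replace("def ray",'CAL={n:r.get_calibration(n) for n in("top","side")}\ndef ray',1)
open("h.py","w").write(s)
E
python3 - <<'E'
from h import *
np.set_printoptions(precision=1,suppress=True,linewidth=150)
for n in("top","side"):
  for k in"02":print(n,k,capang(n,cv2.imread(f"pics/{n}{k}.png")))
im=cv2.imread("pics/top2.png")
print(im[155:164,250:269,1]);print(im[155:164,250:269,0])
for A in(-100,-104):
  for R,z in((33,160.5),(40,160.5),(52,156)):
    a=np.radians(A);print(A,R,proj("top",[531.8+R*np.cos(a),48.4+R*np.sin(a),z]))
E
```

```text
top 0 (array([531.8,  48.4]), np.float64(9.062827079368702), np.float64(-31.29040656782588), np.float64(-31.933589391205444))
top 2 (array([531.8,  48.4]), np.float64(9.292468751797108), np.float64(-97.56861516663602), np.float64(-98.78557294710986))
side 0 (array([533.5,  47.7]), np.float64(10.433695331000228), np.float64(-36.16794890821716), np.float64(-30.86307145381107))
side 2 (array([533.5,  47.7]), np.float64(10.416659285263547), np.float64(-101.22726613970028), np.float64(-101.14601062377844))
[[  9  10  10 124 255 248 245 246 248 255 255  12   5  19  18  15  21  24  24]
 [ 13  12   0  35 173 251 245 246 249 244 152 138  45  84  78   6  22  17  22]
 [ 11  39  88 145 237 255 255 248 242 162 238 210 222 229 213  67  96  25  19]
 [ 40 182 255 255 255 255 255 191 179 232 199 199 211 228 210 226 233 107   8]
 [  5  73 193 126 110 135 174 182 187 157 192 207 227 212 231 187 221 115   9]
 [ 11  18  32   0  12  89 190 255 250 113 133 197 211 255 255 200 155 115  11]
 [ 16  25  21  16  51 195 255 251 252 255 255 128 157  45  75  85  45  21  19]
 [ 20  29  25  18  47 187 255 249 248 25
[... 262 characters left out ...]
3  26  24  25]
 [ 13  36  80 131 219 249 255 241 239 125  82  22  38  44  41  27  32  26  24]
 [ 37 165 255 255 255 248 255 179 157 137  15  31  42  46  43  43  43  39  21]
 [  7  67 176 114  98 120 159 166 152   0  16  33  41  42  48  38  45  40  25]
 [ 12  20  31   3  14  83 174 255 249  86  65  27  48  53  67  62  30  30  25]
 [ 18  27  23  17  48 178 255 244 247 255 255 112 138   0  17  21  22  25  25]
 [ 20  29  27  20  45 173 255 243 241 245 254 255 170   0  16  24  25  26  25]
 [ 25  29  26  19  18 132 253 236 182 115 136 200 191   0  22  26  25  26  25]]
-100 33 [253.5 157.9]
-100 40 [256.8 157.4]
-100 52 [262.3 158.1]
-104 33 [253.6 158.7]
-104 40 [256.9 158.4]
-104 52 [262.6 159.4]
```

In the same top view the pointer is at -100.5±1.5° and the clip's top face at -101.1±0.7°, so they agree within measurement noise. The cap lines in both views average -100.3°. I won't turn it further. Now I lock the lever.

Run:
```python
from h import *
r.gripper_to(46)
r.movep(arc(106.5,260),[180,0,106.5]); r.move_linear(arc(106.5,153),rate=120)
print(r.sense()["wrist_force"])
r.gripper_to(23,10)
f=swing(106.5,-1,47)
r.move_linear(arc(f+1.5,153),[180,0,f+1.5],rate=40)
r.gripper_to(46); r.move_linear(arc(f+1.5,260),rate=200)
q=np.array(r.sense()["joints"]);q[0]=-60;r.move_joints(q)
a=r.read_camera("top")[:,:,::-1];b=r.read_camera("side")[:,:,::-1];cv2.imwrite("pics/top3.png",a);cv2.imwrite("pics/side3.png",b)
print(f,r.sense()["time_s"])
for n,i in(("top",a),("side",b)):
    i=np.ascontiguousarray(i);print(n,capang(n,i))
    d=cv2.absdiff(i,cv2.imread(f"pics/{n}0.png")).max(2)
print(clip(np.ascontiguousarray(a))[0])
print(np.abs(a[150:165,245:270].astype(int)-cv2.imread("pics/top2.png")[150:165,245:270]).max())
g=lambda i,s:cv2.resize(i,None,fx=s,fy=s,interpolation=cv2.INTER_CUBIC)
cv2.imwrite("pics/z4.png",np.hstack([g(a[130:290,180:380],2),g(b[135:295,180:380],2)]))
```

```text
[ 0.30691902  0.28023643 -0.22302652]
98.5 -0.6 [ 0.7 -0.5 -0.4]
90.5 0.7 [-0.7 -0.  -0.1]
82.5 0.2 [-0.1  0.4 -1.2]
74.5 0.2 [-0.3 -0.2  0.2]
66.5 -0.4 [ 0.7  0.6 -0.5]
58.5 -1.0 [ 0.9 -0.6 -0.3]
50.5 -0.2 [ 0.2 -0.1  0.2]
49.5 2.5 [-1.9  1.6  0.8]
48.5 2.8 [-2.   1.9  0.5]
47.5 1.8 [-2.3  0.1 -0.2]
46.5 1.6 [-1.9  0.4  0.9]
45.5 1.8 [-2.2  0.3  0.9]
44.5 4.5 [-3.8  2.6  2.2]
43.5 8.7 [-7.1  5.4  3.3]
42.5 12.2 [-9.9  7.5  4.2]
42.5 31.8333
top (array([531.8,  48.4]), np.float64(9.279562387695826), np.float64(-97.55425753267741), np.float64(-98.70567977298344))
side (array([533.5,  47.7]), np.float64(10.42599848507176), np.float64(-101.19853266992367), np.float64(-101.09264055582432))
[263.38461538 158.79487179]
5
```

View pics/z4.png

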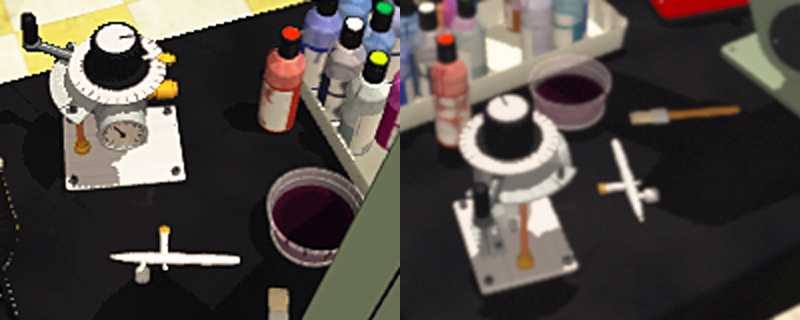

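The lever grip is back where it started, with the grip at (28,20) in the left crop. The pointer is still on the clip, and the airbrush, cup and bottle look unmoved.

```bash
python3 -c "
from station import r
print(r.hand_in(), r.sense()['time_s'])"
```

```text
the job is handed in; nothing more can be done
the job is handed in; nothing more can be done
```

I opened the lock lever to its stop, turned the knob 68° clockwise to the brass clip, and swung the lever back to its locked stop. I handed the job in at about 32 s, with the arm clear of everything.

**Lever:** the pushing force rose to 12 N at both ends. The push ran about 62° from stop to stop, which fits the lever's 60° plus the slack between the fingers. In the last pictures the lever is back where it started.

**Pointer:** in the top view it sits at about -100.5° ± 1.5° and the clip at -101.1° ± 0.7°, so they match within what I can measure. The cap-line readings disagreed a little between cameras, at about -98° from the top and -101° from the side. I did not correct the remaining offset of about 0.6°, because it is smaller than the measurement error. The pointer and clip area looked the same before and after locking.

**Clip and loose items:** the clip is at the same pixel position as at the start. The airbrush, cup and loose bottle look unmoved; I judged that by eye.

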